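Take the yellow die out of the snap-die carousel

ROBOT

A 6-joint arm with a two-finger parallel gripper is mounted at the origin on the work surface. World frame = base frame: x ahead of the robot, y to its left, z up, the work surface at z = 0. Lengths are in m, angles in rad, forces in N, time in s.
With the tool pointing down it reaches from about 0.4 to 0.925 m from the base axis. Payload 12.5 kg.
Tool frame: the origin (TCP) lies midway between the tips of the shut fingers; the grasp point (between the pads) lies 19 mm behind it; z points along the fingers, y is the line along which they close (so a half turn about z gives the same grasp; the last joint's range is limited). The gripper opens to 95 mm and grips with 3 to 60 N. Pads are 20 mm wide; open, the fingers measure 119 mm over their backs; the gripper's body (75 mm by 180 mm) begins 59 mm behind the grasp point.
Start: joints at [-1.238, 0.491, 1.559, -0, 1.092, -0.106], TCP at [0.266, -0.566, 0.215] pointing down, gripper open.
Joint ranges: [-3.1, 3.1], [-0.84, 2.19], [0.05, 2.79], [-1.13, 4.28], [0.06, 2.93], [-2.69, 2.69]. Speed limits (rad/s): [2.22, 2.22, 2.79, 3.14, 3.14, 3.14].

INTERFACE

Orientations are given as a unit quaternion [w, x, y, z].
In Python, from bench import telemetry, optics, robot gives the robot as it stands. The module is installed in compiled form; this text tells all that it offers.
- The arm moves only by the tool drive_tool, never from a script. Its argument "steps" is a list of rows, each a list of 5 numbers: the shift along the tool's x, y, z scaled (see below), then the turn about the tool's z scaled (see below), then the gripper command: -1 is fully open, 1 is shut, values between are in proportion. In form: [[tx, ty, tz, twist, jaw], ...]. A call has 1 to 8 rows; each row shifts and turns the commanded pose from where the row before left it, along the tool's axes as they then stand; what a row does not reach is not made up. The controller multiplies each number of a shift by 1000 mm and each number of a turn by 180 degrees. A row lasts 1/10 s, in which the tool goes at most 50 mm and 8.59 degrees, less where a joint would pass 70% of its speed; a pose out of reach is approached as far as the arm can. A call with a number of a shift or a turn outside -1 to 1 is refused whole. A call with a gripper value outside its range is refused whole. The fingers move at their own pace and stop on an object; the grip force is fixed at half the most. Time passes only in rows, so rows that do not move let the fingers close. It gives the time, the measured TCP pose, the force, the opening and the grip force at its end, in the units of the state.
- telemetry.observe(): the state, without advancing time (a new reading comes with each control period).
- optics.capture(name): name is "side" or "top" or "wrist"; returns a dict with "frame" (420x560x3 uint8, blue, green, red), "range_z" (420x560 float32, m along the optical axis (not along the pixel's ray), 0 where there is no reading), "fx", "fy", "cx", "cy" (pixels), "xyz" and "attitude" of the camera in the world; the wrist camera has in their place "hand_eye" (4x4, takes a point from camera to tool coordinates, whose origin is the TCP and whose axes are the flange's). Camera axes: x right, y down, z forward; pixel columns grow to the right and rows downward; lengths in m; the calibration is good to about 2 mm. The wrist camera is an equidistant fisheye: a pixel r from the principal point sees the ray r / f radians off the axis. A picture is of the moment at which its call begins: read the wrist's pose just before it.
- robot.job_done(): hands the job in; it is judged then, once.
The state is a dict: "time_s": time; "qpos": joint angles; "joint_velocities": joint speeds; "effort": joint torques, N m; "eef_pos": TCP position; "orientation": TCP orientation; "wrist_force": force on the tool from outside, world axes, zero at the start; "torque": the same for the moment, N m; "gripper_width": opening from 0.0 (shut) to 1.0 (fully open); "finger_force": force on a finger pad.
Only numpy, scipy, OpenCV 4.12 (cv2) and the standard library are available. Lean on these libraries where they do the work, as an engineer would, in place of code of your own. Each camera call takes 0.05 s, during which the arm holds its last target. There are 200 camera calls.

TASK

On the sewing table, turn the die carousel by hand until the yellow die stands at the front, at the red pointer; then unscrew that die anticlockwise until it is free, lift it out and stand it upright in the orange tray. Leave the other three dies screwed into the turret.

Things in the scene. Friction and masses are not known exactly. Their poses are not given: they have to be found in the camera images.
- front_place (a point): Front place of the fixed grey carousel base (disc 330 mm across, 18 mm high). Point: where the middle of a die's grip is when that die stands at the front, screwed in: 94 mm above the table, 105 mm from the turret's axis, on the robot's side. x axis: from here to the turret's axis; z up. The pointer, a small red block on the base, is 153 mm from the axis, in line.
- hoop_back (a point): Back of the fixed 10 mm steel hoop, 138 mm above the table, that runs over the left, right and back of the turret, 105 mm from its axis. It is open for 72 degrees either side of the front: a die can be lifted out only there. Its top is 143 mm above the table.
- turret_knob (a point): Round black knob, 44 mm in diameter, 91 to 127 mm above the table, on the axis of the turret and one with it. Point: on the axis, 110 mm up. Turret: aluminium disc 284 mm across, top 40 mm above the table, with four round steel sockets (62 mm across, 25 mm high) 90 degrees apart, 105 mm from the axis. Turn the knob or push the turret round.
- turret (a joint): Angle turned by the turret since the start, rad, positive anticlockwise from above; it can turn either way, up to 7 rad. Friction (about 0.25 N m) holds it where it is left; there is no click stop.
- yellow_die_mid (a point): Yellow-gripped die, 85 mm long, 0.26 to 0.44 kg, upright. Point: middle of its grip, 52 mm above its flat foot. Grip: cylinder 40 mm in diameter, 46 mm long; above it a steel nose, 24 mm across, 10 mm high; below it a steel flange, 60 mm across, 6 mm thick, resting on the socket, then the threaded shank. It starts in the left, right or back socket, turret up to 0.45 rad off.
- yellow_die_foot (a point): Centre of the yellow die's flat foot: shank 26 mm across, 23 mm long, with a 49 mm cross pin that runs in a coarse thread. Turned anticlockwise from above it rises about 5 mm and comes free after 1.9 to 2.2 rad, meets a stop 0.3 rad later, then lifts straight out (35 mm clears the socket). Before that it cannot be lifted. It turns easily and stays if let go, perhaps leaning a little.
- yellow_die: The whole yellow die; its origin is the centre of its foot, z up along its axis.
- white_die_mid (a point): White-gripped screw-in die, loose but screwed into the turret at the start; same size and make as the yellow one. Point: middle of its coloured grip.
- blue_die_mid (a point): Blue-gripped screw-in die, loose but screwed into the turret at the start; same size and make as the yellow one. Point: middle of its coloured grip.
- green_die_mid (a point): Green-gripped screw-in die, loose but screwed into the turret at the start; same size and make as the yellow one. Point: middle of its coloured grip.
- tray_floor (a point): Fixed orange tray, 160 mm square outside, walls 5 mm thick, rim 25 mm above the table. Point: centre of its inner floor, 5 mm above the table. x, y along its sides, z up.
Mind the look-alikes: they are no part of the job. What is shaped like the part that bears white_die_mid but purple or turquoise is not meant.

How it is judged:
On the way, in this order (a step that is already met when the one before it is completed fails the run):
1. the yellow die, still screwed in, is at the front place, within 15 mm (horizontal distance between yellow_die_mid and front_place below 0.015 m and z of yellow_die_mid in the frame of front_place below 0.012 m), for 0.3 s.
2. the yellow die is unscrewed and lifted out, 35 mm above its seat (z of yellow_die_mid in the frame of front_place above 0.035 m), for 0.1 s.
At the end, for the whole second after the job is handed in: The yellow die stands upright (0.15 rad) and at rest on the orange tray's floor, its grip's middle 45 to 60 mm above the floor and within 70 mm of the tray's centre along each side; the white, blue and green dies are still upright and screwed into the turret, raised by 3 mm at most (x of yellow_die_mid in the frame of tray_floor between -0.07 and 0.07 m and y of yellow_die_mid in the frame of tray_floor between -0.07 and 0.07 m and z of yellow_die_mid in the frame of tray_floor between 0.045 and 0.06 m and angle between yellow_die_mid's own z axis and vertical below 0.15 rad and linear speed of yellow_die below 0.02 m/s and z of each of white_die_mid, blue_die_mid, green_die_mid in the frame of turret_knob below -0.0125 m and horizontal distance between each of white_die_mid, blue_die_mid, green_die_mid and turret_knob below 0.118 m and angle between each of white_die_mid, blue_die_mid, green_die_mid's own z axis and vertical below 0.1 rad); the robot touches nothing.
It also fails if it takes over 72 s, if anything falls off the work surface, if the arm or the gripper's body presses on something with over 40 N, if the wrist force passes 120 N, or if a joint passes its speed limit or range.

## Working session

There is one attempt and no reset: what is moved stays moved. The work goes in short steps, Python scripts to look and compute and a tool call to move; the robot and the scene stay as the last step left them, time stands still between calls to the robot, and variables do not carry over. Pictures are saved under pics/ and viewed, at most 10 in all, crops included, and the job is handed in when it is done.

Besides the shell and the picture viewer there is one more tool, called after "Request:" as a command line: name --pt "numbers of a row" for each row, then --argument value for the rest. drive_tool: Moves the arm, as the interface text tells. Its arguments: {"type":"object","properties":{"steps":{"type":"array","items":{"type":"array","items":{"type":"number","minimum":-1,"maximum":1}}}},"required":["steps"]}

```bash
mkdir -p pics; cat > h.py <<'E'
import numpy as np, cv2
from scipy.spatial.transform import Rotation as R
from bench import telemetry, optics, robot
def rot(q): return R.from_quat([q[1],q[2],q[3],q[0]]).as_matrix()
def cap(n):
    return optics.capture(n)
def cloud(c):
    z=c["range_z"]; v,u=np.mgrid[:z.shape[0],:z.shape[1]]
    P=np.stack([(u-c["cx"])/c["fx"]*z,(v-c["cy"])/c["fy"]*z,z],-1)
    A=np.array(c["attitude"]); A=A if A.shape==(3,3) else rot(A)
    W=P@A.T+np.array(c["xyz"]); W[z<=0]=np.nan
    return W
E
python3 - <<'E'
from h import *
for n in("top","side"):
    c=cap(n); cv2.imwrite(f"pics/{n}0.png",c["frame"]); np.savez(f"/tmp/{n}0.npz",f=c["frame"],W=cloud(c)); print(n,c["xyz"],c["attitude"],c["fx"])
s=telemetry.observe(); print(s)
E
```

```text
top [ 0.40691802 -0.0816694   0.89157819] [ 0.04393176 -0.6970558   0.71319618 -0.05945093] 396.1837688774056
side [0.20911926 0.55534113 0.93416756] [ 0.08039206 -0.22305116  0.91093395 -0.33761611] 523.6495549488651
{'time_s': 0.1, 'qpos': array([-1.23760778e+00,  4.91492891e-01,  1.55936750e+00, -2.38072203e-05,
        1.09170240e+00, -1.05602238e-01]), 'joint_velocities': array([-0.00027684, -0.00027377, -0.00099935, -0.00068188, -0.00039951,
        0.00080577]), 'effort': array([ 3.15387289e-03, -6.13624620e+01, -2.58603698e+01,  6.94375299e-02,
        4.69968875e-02, -7.30977058e-05]), 'eef_pos': array([ 0.26547462, -0.56558919,  0.21413139]), 'orientation': array([-4.80730934e-04,  9.76027904e-01,  2.17644885e-01, -6.55707389e-05]), 'wrist_force': array([-0.75257107, -0.57470151,  0.11691059]), 'torque': array([ 0.01928846, -0.02139783,  0.02867756]), 'finger_force': 0.0, 'gripper_width': 1.0007841412501983}
```

View pics/top0.png

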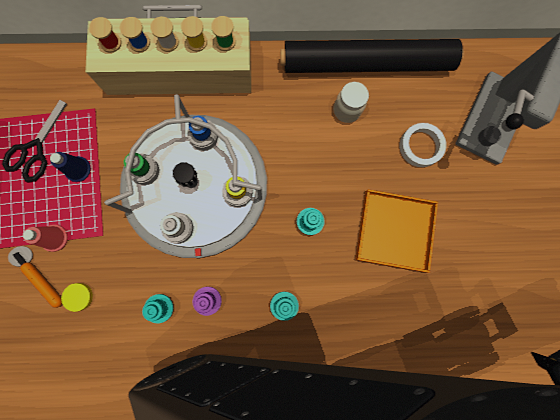

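View pics/side0.png

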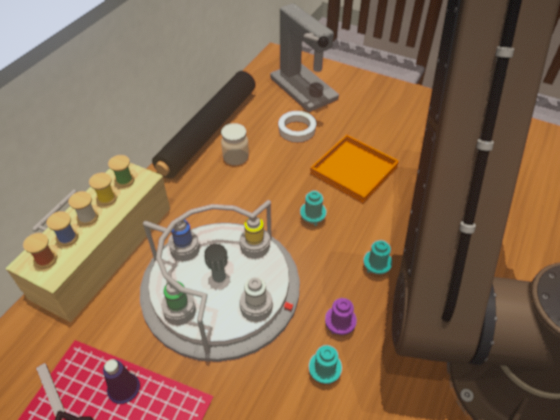

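The top view shows the turret at about (187,180), knob (185,175), red pointer (198,252) and tray (397,231).

Things that could pass for the yellow die:
- Yellow-gripped die in the right socket, (237,190).
- Yellow disc on the table, (76,297).
- Yellow spool on the rack, (195,32).
- Brass/orange tray, (397,231).

I choose (237,190), because it is the only one in the turret. Next I check it in a crop and measure.

```bash
python3 - <<'E'
from h import *
from scipy.optimize import least_squares
im=cv2.imread("pics/top0.png"); cv2.imwrite("pics/crop0.png",cv2.resize(im[90:265,100:290],None,fx=3,fy=3,interpolation=cv2.INTER_CUBIC))
def circ(p,r=None):
    c0=p.mean(0)
    if r: s=least_squares(lambda q:np.hypot(*(p-q).T)-r,c0,loss='soft_l1',f_scale=.002); return s.x,np.median(abs(s.fun))
    s=least_squares(lambda q:np.hypot(*(p-q[:2]).T)-q[2],[*c0,.02],loss='soft_l1',f_scale=.002); return s.x,np.median(abs(s.fun))
rng={}
for n in("top","side"):
    d=np.load(f"/tmp/{n}0.npz"); f,W=d['f'],d['W']; hsv=cv2.cvtColor(f,cv2.COLOR_BGR2HSV).astype(int); H,S,V=hsv[...,0],hsv[...,1],hsv[...,2]
    z=W[...,2]; xy=W[...,:2]
    red=((H<6)|(H>174))&(S>150)&(V>120)&(z>.012)&(z<.05)&(W[...,0]<.6)
    if n=="top": red[:230]=0;red[:,:150]=0;red[:,240:]=0
    else: red[:280]=0;red[330:]=0;red[:,:270]=0;red[:,300:]=0
    print(n,"pointer",np.nanmedian(W[red],0),red.sum())
    t=(H>8)&(H<22)&(S>200)&(z>.0)&(z<.012)
    if n=="top": t[:180]=0;t[:,:345]=0;t[280:]=0;t[:,445:]=0
    else: t[:130]=0;t[200:]=0;t[:,:310]=0;t[:,400:]=0
    p=xy[t].astype(np.float32); r=cv2.minAreaRect(p); print(" tray",r,np.nanmedian(p,0),np.median(z[t]))
    t0=dict(top=(185,175),side=(215,255))[n]
    m=np.zeros(z.shape,bool); m[t0[1]-15:t0[1]+15,t0[0]-15:t0[0]+15]=1
    k=m&(V<90)&(z>.10)&(z<.124); kt=m&(z>.124)&(z<.131)&(V<110)
    print(" knob side",circ(xy[k],.022),k.sum(),"top",xy[kt].mean(0),kt.sum())
    ring=(abs(z-.018)<.006)
    box=np.zeros(z.shape,bool)
    if n=="top": box[80:280,100:290]=1
    else: box[190:370,120:320]=1
    # turret top boundary: convex hull of points near z=.04
    q=xy[box&(abs(z-.04)<.004)].astype(np.float32); hull=cv2.convexHull(q)[:,0]; print(" turret hull",cv2.minEnclosingCircle(q),circ(hull,.142))
    for nm,hr,ctr in(("yellow",(23,33),dict(top=(237,190),side=(255,232))[n]),("blue",(105,125),dict(top=(200,130),side=(181,235))[n]),("green",(45,80),dict(top=(142,168),side=(175,295))[n])):
        b=np.zeros(z.shape,bool); b[ctr[1]-25:ctr[1]+25,ctr[0]-25:ctr[0]+25]=1
        g=b&(H>=hr[0])&(H<=hr[1])&(S>120)&(z>.075)&(z<.112)
        if g.sum()>10: print(" ",nm,circ(xy[g],.02),g.sum())
E
```

```text
top pointer [0.44041209 0.06840566 0.02889267] 41
 tray ((0.48026734590530396, -0.374844491481781), (0.17020638287067413, 0.16559863090515137), 78.59548950195312) [ 0.48788568 -0.38904077] 0.004719690489828621
 knob side (array([0.59373765, 0.08283269]), np.float64(0.0005105232891604201)) 84 top [0.59313137 0.08170075] 346
 turret hull ((0.6668853163719177, 0.11993566155433655), 0.22418612241744995) (array([0.59511578, 0.08274809]), np.float64(0.0005724647506422237))
  yellow (array([ 0.56743164, -0.01867876]), np.float64(0.00018681088012362755)) 18
  blue (array([0.6953479 , 0.05650105]), np.float64(0.00030028344585372735)) 94
  green (array([0.62026551, 0.18464388]), np.float64(0.0002955318793908864)) 114
side pointer [0.4388784  0.07173894 0.02890561] 38
 tray ((0.47991952300071716, -0.3817535936832428), (0.18819792568683624, 0.1752852350473404), 78.55235290527344) [ 0.4766157  -0.37416127] 0.004785557560320397
 knob side (array([0.59195625, 0.08262743]), np.float64(0.0007560992346995719)) 145 top [0.59024728 0.08478386] 282
 turret hull ((0.5724940299987793, 0.0604436919093132), 0.26553875207901) (array([0.67350254, 0.08639914]), np.float64(0.014656467229981068))
```

View pics/crop0.png

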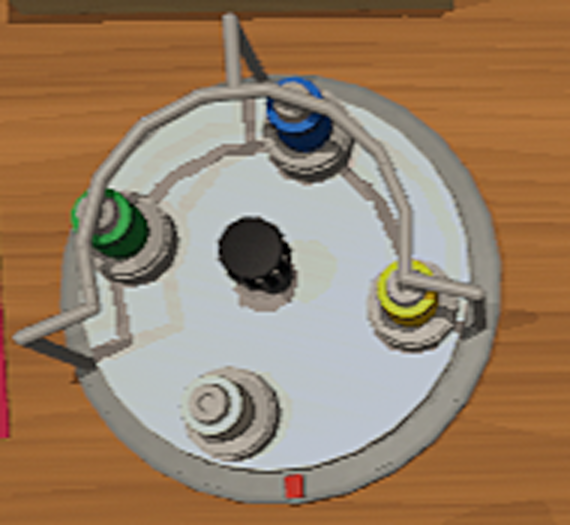

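The crop shows the yellow die at the right end of the hoop (crop 405,290), with white front-left (210,405) and the red pointer (293,487).

Measured values:
- Axis: about (0.593, 0.0825).
- Front direction: -175.3°.
- Yellow die direction: -104.2°, so the turret has to turn about 71° clockwise.

Now I move over the knob.

Request:
drive_tool --pt "0.036 -0.028 0 0 -1" --pt "0.036 -0.028 0 0 -1" --pt "0.036 -0.028 0 0 -1" --pt "0.036 -0.028 0 0 -1" --pt "0.036 -0.028 0 0 -1" --pt "0.036 -0.028 0 0 -1" --pt "0.036 -0.028 0 0 -1" --pt "0.036 -0.028 0 0 -1"

```text
time_s: 0.9
eef_pos: [0.4315, -0.2389, 0.2146]
orientation: [-0.0, 0.976, 0.218, -0.0]
wrist_force: [0.6, -0.3, 0.2]
gripper_width: 1.0
finger_force: 0.0
```

Request:
drive_tool --pt "0.036 -0.028 0 0 -1" --pt "0.036 -0.028 0 0 -1" --pt "0.036 -0.028 0 0 -1" --pt "0.036 -0.028 0 0 -1" --pt "0.036 -0.028 0 0 -1" --pt "0.036 -0.028 0 0 -1" --pt "0.036 -0.028 0 0 -1" --pt "0.032 -0.027 0 0 -1"

```text
time_s: 1.7
eef_pos: [0.5941, 0.0839, 0.2143]
orientation: [0.0, 0.976, 0.218, -0.0]
wrist_force: [1.0, -0.4, 0.4]
gripper_width: 1.004
finger_force: 0.0
```

Request:
drive_tool --pt "0 0 0 -0.047 -1" --pt "0 0 0 -0.047 -1" --pt "0 0 0 -0.047 -1" --pt "0 0 0 -0.047 -1" --pt "0 0 0 -0.047 -1" --pt "0 0 0 -0.047 -1" --pt "0 0 0 -0.047 -1" --pt "0 0 0 0 -1"

```text
time_s: 2.5
eef_pos: [0.5933, 0.0819, 0.2143]
orientation: [-0.0, 0.74, 0.672, -0.0]
wrist_force: [0.5, 1.0, 0.3]
gripper_width: 1.0
finger_force: 0.0
```

Request:
drive_tool --pt "0 0 0.03 0 -1" --pt "0 0 0.03 0 -1" --pt "0 0 0.03 0 -1" --pt "0 0 0.03 0 -1" --pt "0 0 0 0 1" --pt "0 0 0 0 1" --pt "0 0 0 0 1" --pt "0 0 0 0 1"

```text
time_s: 3.3
eef_pos: [0.5941, 0.0819, 0.0962]
orientation: [0.001, 0.741, 0.671, 0.001]
wrist_force: [0.3, -0.5, 1.0]
gripper_width: 0.722
finger_force: 0.0
```

Request:
drive_tool --pt "0 0 0 0 1" --pt "0 0 0 0 1" --pt "0 0 0 0 1" --pt "0 0 0 0 1" --pt "0 0 0 0 1"

```text
time_s: 3.8
eef_pos: [0.593, 0.0819, 0.0949]
orientation: [-0.0, 0.741, 0.671, -0.0]
wrist_force: [-4.6, 0.3, 5.8]
gripper_width: 0.456
finger_force: 30.0
```

Request:
drive_tool --pt "0 0 0 0.0395 1" --pt "0 0 0 0.0395 1" --pt "0 0 0 0.0395 1" --pt "0 0 0 0.0395 1" --pt "0 0 0 0.0395 1"

```text
time_s: 4.3
eef_pos: [0.5925, 0.0819, 0.095]
orientation: [-0.0, 0.912, 0.411, -0.001]
wrist_force: [-6.7, 1.2, 7.4]
gripper_width: 0.458
finger_force: 30.0
```

Request:
drive_tool --pt "0 0 0 0.0395 1" --pt "0 0 0 0.0395 1" --pt "0 0 0 0.0395 1" --pt "0 0 0 0.0395 1" --pt "0 0 0 0.0395 1" --pt "0 0 0 0 1" --pt "0 0 0 0 1"

```text
time_s: 5.0
eef_pos: [0.5927, 0.0824, 0.0949]
orientation: [-0.0, 0.993, 0.115, -0.001]
wrist_force: [-6.2, 3.7, 7.4]
gripper_width: 0.455
finger_force: 30.0
```

Request:
drive_tool --pt "0 0 0 0 -1" --pt "0 0 0 0 -1" --pt "0 0 0 0 -1" --pt "0 0 0 0 -1" --pt "0 0 -0.03 0 -1" --pt "0 0 -0.03 0 -1" --pt "0 0 -0.03 0 -1" --pt "0 0 -0.02 0 -1"

```text
time_s: 5.8
eef_pos: [0.5939, 0.0818, 0.2067]
orientation: [0.0, 0.993, 0.115, 0.001]
wrist_force: [-0.1, 0.2, 0.7]
gripper_width: 0.991
finger_force: 0.0
```

```bash
python3 - <<'E'
from h import *
s=telemetry.observe(); print(s['eef_pos'],s['qpos'],s['orientation'])
for n in("top","side"):
    c=cap(n); np.savez(f"/tmp/{n}1.npz",f=c["frame"],W=cloud(c))
    if n=="side": cv2.imwrite("pics/side1.png",c["frame"])
    f=c["frame"];W=cloud(c);hsv=cv2.cvtColor(f,cv2.COLOR_BGR2HSV).astype(int);z=W[...,2]
    d=np.hypot(W[...,0]-.593,W[...,1]-.0825)
    from scipy.optimize import least_squares
    for nm,a,b in(("yellow",23,33),("blue",105,125),("green",45,80)):
        g=(d<.14)&(hsv[...,0]>=a)&(hsv[...,0]<=b)&(hsv[...,1]>120)&(z>.075)&(z<.112)
        if g.sum()>10:
            p=W[g][:,:2]; m=p.mean(0); u=(m-np.array(c["xyz"])[:2]); m=m+.012*u/np.hypot(*u)
            r=least_squares(lambda q:np.hypot(*(p-q).T)-.02,m,loss='soft_l1',f_scale=.002)
            print(n,nm,r.x,np.degrees(np.arctan2(r.x[1]-.0825,r.x[0]-.593)),g.sum(),W[g][:,2].max())
E
```

```text
[0.59389453 0.08181474 0.20670322] [ 2.68135961e-02  4.61704273e-01  1.63467963e+00 -1.58417596e-04
  1.04312243e+00  1.36630752e+00] [1.60756539e-04 9.93314713e-01 1.15433047e-01 1.03297271e-03]
top yellow [0.49001129 0.06764188] -171.7906160901238 28 0.11140672743006375
top blue [ 0.60923795 -0.0209505 ] -81.07944233699213 47 0.1116626788984294
top green [0.69770668 0.09838713] 8.627674048271762 68 0.11024606672098958
```

View pics/side1.png

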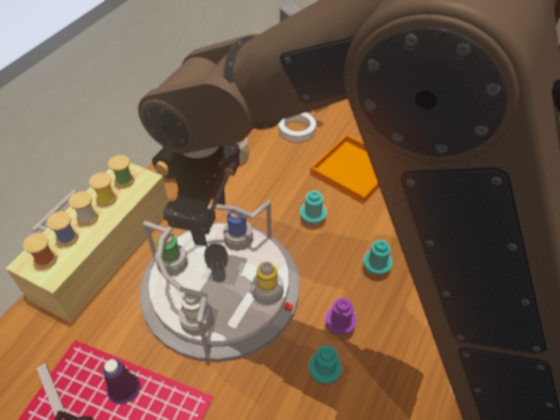

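Side view: the turret has turned and yellow is near the front at (266,275), with the pointer at (288,307). Measured, the turret is about 4° short (7 mm). I'll go to the die, grip it and nudge it onto the front line.

Request:
drive_tool --pt "-0.035 -0.003 0 0 -1" --pt "-0.035 -0.003 0 0 -1" --pt "-0.035 -0.003 0 0 -1" --pt "0 0 0.03 0 -1" --pt "0 0 0.03 0 -1" --pt "0 0 0.03 0 -1" --pt "0 0 0.02 0 -1" --pt "0 0 0.018 0 -1"

```text
time_s: 6.7
eef_pos: [0.4884, 0.0665, 0.0745]
orientation: [-0.0, 0.993, 0.115, -0.001]
wrist_force: [-1.2, -0.4, 0.6]
gripper_width: 0.999
finger_force: 0.0
```

Request:
drive_tool --pt "0 0 0 0 1" --pt "0 0 0 0 1" --pt "0 0 0 0 1" --pt "0 0 0 0 1" --pt "0 0 0 0 1" --pt "0 0 0 0 1" --pt "0 0 0 0 1" --pt "0 0 0 0 1"

```text
time_s: 7.5
eef_pos: [0.4892, 0.0665, 0.0768]
orientation: [0.0, 0.993, 0.115, 0.0]
wrist_force: [-0.7, -0.3, 2.2]
gripper_width: 0.418
finger_force: 30.0
```

Request:
drive_tool --pt "0.0005 -0.0035 0 0 1" --pt "0.0005 -0.0035 0 0 1" --pt "0 0 0 0 1" --pt "0 0 0 0 1" --pt "0 0 0 0 1" --pt "0 0 0 0 1" --pt "0 0 0 0 1"

```text
time_s: 8.2
eef_pos: [0.4888, 0.0736, 0.0768]
orientation: [0.0, 0.993, 0.115, 0.0]
wrist_force: [2.6, 2.4, 4.1]
gripper_width: 0.418
finger_force: 30.0
```

Request:
drive_tool --pt "0 0 0 -0.04 1" --pt "0 0 -0.0003 -0.04 1" --pt "0 0 -0.0003 -0.04 1" --pt "0 0 -0.0003 -0.04 1" --pt "0 0 -0.0004 -0.04 1" --pt "0 0 -0.0004 -0.04 1" --pt "0 0 -0.0004 -0.04 1" --pt "0 0 0 0 1"

```text
time_s: 9.0
eef_pos: [0.4877, 0.0734, 0.0783]
orientation: [-0.0, 0.849, 0.528, -0.001]
wrist_force: [-1.1, 1.0, -0.2]
gripper_width: 0.417
finger_force: 30.0
```

Request:
drive_tool --pt "0 0 -0.0003 -0.04 1" --pt "0 0 -0.0003 -0.04 1" --pt "0 0 -0.0003 -0.04 1" --pt "0 0 -0.0003 -0.04 1" --pt "0 0 -0.0004 -0.04 1" --pt "0 0 -0.0004 -0.04 1" --pt "0 0 -0.0004 -0.04 1" --pt "0 0 0 0 1"

```text
time_s: 9.8
eef_pos: [0.4888, 0.0734, 0.0816]
orientation: [0.0, 0.544, 0.839, 0.0]
wrist_force: [1.5, 1.1, 9.7]
gripper_width: 0.414
finger_force: 30.0
```

Request:
drive_tool --pt "0 0 -0.0003 -0.04 1" --pt "0 0 -0.0003 -0.04 1" --pt "0 0 -0.0003 -0.04 1" --pt "0 0 0 -0.02 1" --pt "0 0 0 0 1"

```text
time_s: 10.3
eef_pos: [0.4883, 0.0735, 0.0818]
orientation: [-0.0, 0.349, 0.937, -0.0]
wrist_force: [0.5, 0.8, 0.3]
gripper_width: 0.417
finger_force: 30.0
```

```bash
python3 - <<'E'
from h import *
s=telemetry.observe(); q=s['orientation'];print(s['eef_pos'],s['qpos'],2*np.arctan2(q[2],q[1]),s['wrist_force'],s['torque'])
E
```

```text
[0.48827937 0.07346107 0.08183375] [ 1.55699017e-02  5.01734716e-01  2.00978814e+00 -3.11751229e-04
  6.30781000e-01 -8.41395570e-01] 2.428013623954289 [0.53283181 0.78677263 0.25269671] [ 0.11160081 -0.05480062  0.04205925]
```

Turned 2.2 rad, and the forces are tiny. I'll try a careful lift.

Request:
drive_tool --pt "0 0 -0.003 0 1" --pt "0 0 -0.003 0 1" --pt "0 0 0 0 1"

```text
time_s: 10.6
eef_pos: [0.4886, 0.0736, 0.0883]
orientation: [0.0, 0.349, 0.937, -0.0]
wrist_force: [0.4, -0.9, -3.5]
gripper_width: 0.418
finger_force: 30.0
```

Lifted free: the -3.5 N reading matches the die's weight. Next I raise it and carry it to the tray.

Request:
drive_tool --pt "0 0 -0.01 0 1" --pt "0 0 -0.015 0 1" --pt "0 0 -0.02 0 1" --pt "0 0 -0.02 0 1" --pt "0 0 -0.02 0 1" --pt "0 0 -0.015 0 1" --pt "0 0 0 0 1"

```text
time_s: 11.3
eef_pos: [0.4892, 0.0736, 0.1902]
orientation: [0.002, 0.348, 0.937, 0.001]
wrist_force: [-0.4, 0.4, -2.9]
gripper_width: 0.416
finger_force: 30.0
```

Request:
drive_tool --pt "-0.012 -0.014 0 0 1" --pt "-0.024 -0.029 0 0 1" --pt "-0.024 -0.029 0 0 1" --pt "-0.024 -0.029 0 0 1" --pt "-0.024 -0.029 0 0 1" --pt "-0.024 -0.029 0 0 1" --pt "-0.024 -0.029 0 0 1"

```text
time_s: 12.0
eef_pos: [0.4835, -0.172, 0.1874]
orientation: [-0.001, 0.348, 0.937, 0.0]
wrist_force: [0.5, 0.0, -4.0]
gripper_width: 0.415
finger_force: 30.0
```

Request:
drive_tool --pt "-0.024 -0.029 0 0 1" --pt "-0.024 -0.029 0 0 1" --pt "-0.024 -0.029 0 0 1" --pt "-0.024 -0.029 0 0 1" --pt "-0.024 -0.029 0 0 1" --pt "-0.013 -0.014 0 0 1" --pt "0 0 0 0 1"

```text
time_s: 12.7
eef_pos: [0.4804, -0.3801, 0.1868]
orientation: [-0.0, 0.349, 0.937, 0.0]
wrist_force: [-0.5, -0.0, -3.1]
gripper_width: 0.418
finger_force: 30.0
```

```bash
python3 - <<'E'
from h import *
s=telemetry.observe(); print(s['eef_pos'],s['qpos'],s['wrist_force'])
c=cap("top"); cv2.imwrite("pics/top2.png",c["frame"])
W=cloud(c);hsv=cv2.cvtColor(c["frame"],cv2.COLOR_BGR2HSV).astype(int)
c=cap("wrist"); cv2.imwrite("pics/wrist2.png",c["frame"])
E
```

```text
[ 0.48044539 -0.38010636  0.18675322] [-7.76982716e-01  5.01737078e-01  1.62207812e+00 -3.14760175e-04
  1.01866884e+00 -1.63374135e+00] [-0.48865678 -0.03956827 -3.13815917]
```

View pics/top2.png

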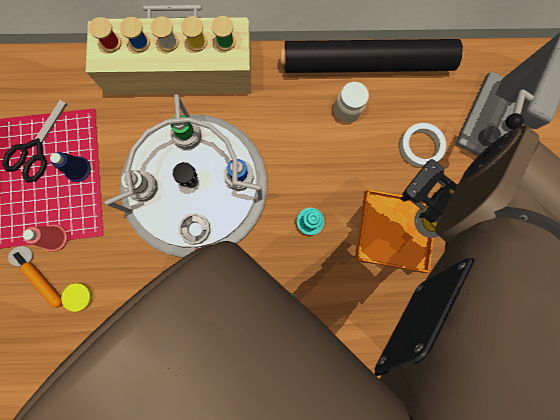

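View pics/wrist2.png

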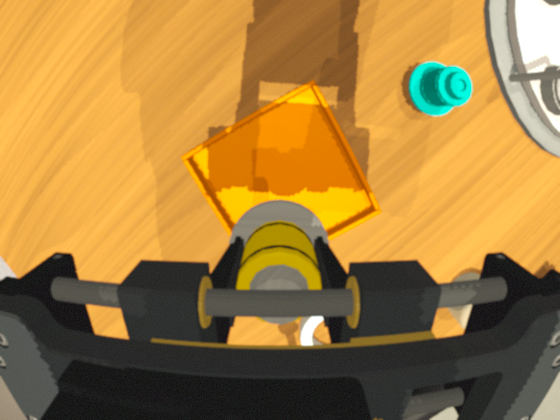

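The empty front socket is at (195,230) and the die hangs near the tray at about (432,225). Parallax makes that hard to judge, so I check the tray centre using its rim corners at z = 0.025.

```bash
python3 - <<'E'
from h import *
f=cv2.imread("pics/top0.png"); hsv=cv2.cvtColor(f,cv2.COLOR_BGR2HSV)
m=((hsv[...,0]>8)&(hsv[...,0]<24)&(hsv[...,1]>215)).astype(np.uint8); m[:180]=0;m[285:]=0;m[:,:345]=0;m[:,450:]=0
m=cv2.morphologyEx(m,cv2.MORPH_OPEN,np.ones((5,5)))
cs,_=cv2.findContours(m,0,2); k=max(cs,key=cv2.contourArea); b=cv2.boxPoints(cv2.minAreaRect(k)); print(b)
c=cap("top"); A=rot(c["attitude"])
P=[]
for u,v in list(b)+[(368,191),(437,200),(431,272),(357,264)]:
    d=A@[(u-c["cx"])/c["fx"],(v-c["cy"])/c["fy"],1]; P.append((c["xyz"]+d*(.025-c["xyz"][2])/d[2])[:2])
P=np.array(P);print(P,P[:4].mean(0),P[4:].mean(0))
W=cloud(c);h=cv2.cvtColor(c["frame"],cv2.COLOR_BGR2HSV);g=(abs(W[...,0]-.48)<.06)&(abs(W[...,1]+.38)<.06)&(W[...,2]>.12)&(W[...,2]<.26)&(h[...,0]>22)&(h[...,0]<34)&(h[...,1]>100)
print(W[g].mean(0) if g.any() else 0,g.sum())
E
```

```text
[[425.40594 248.94058]
 [427.74255 225.57425]
 [433.58417 226.15842]
 [431.24756 249.52475]]
[[ 0.43537705 -0.42801292]
 [ 0.48666577 -0.43733895]
 [ 0.4850781  -0.45026844]
 [ 0.43379903 -0.44082834]
 [ 0.56716542 -0.30899455]
 [ 0.54353298 -0.4628405 ]
 [ 0.38520801 -0.4362893 ]
 [ 0.40635448 -0.27551665]] [ 0.46022999 -0.43911216] [ 0.47556522 -0.37091025]
[ 0.47169015 -0.36168536  0.20602691] 96
```

Tray centre is about (0.4755, -0.371). I shift a little and lower.

Request:
drive_tool --pt "0.01 0.0035 0.02 0 1" --pt "0 0 0.03 0 1" --pt "0 0 0.03 0 1" --pt "0 0 0.03 0 1" --pt "0 0 0.02 0 1" --pt "0 0 0.01 0 1" --pt "0 0 0.001 0 1" --pt "0 0 0 0 1"

```text
time_s: 13.65
eef_pos: [0.4762, -0.3686, 0.0478]
orientation: [0.0, 0.348, 0.938, -0.0]
wrist_force: [-0.5, 1.2, -3.2]
gripper_width: 0.416
finger_force: 30.0
```

Request:
drive_tool --pt "0 0 0.001 0 1" --pt "0 0 0.001 0 1" --pt "0 0 0 0 1"

```text
time_s: 13.95
eef_pos: [0.4759, -0.3689, 0.0456]
orientation: [0.0, 0.348, 0.937, -0.0]
wrist_force: [-0.9, 0.4, -2.6]
gripper_width: 0.418
finger_force: 30.0
```

Request:
drive_tool --pt "0 0 0.001 0 1" --pt "0 0 0.001 0 1" --pt "0 0 0.001 0 1" --pt "0 0 0 0 1"

```text
time_s: 14.35
eef_pos: [0.4757, -0.3687, 0.0419]
orientation: [-0.0, 0.348, 0.937, 0.0]
wrist_force: [0.2, -0.4, -4.3]
gripper_width: 0.418
finger_force: 30.0
```

Request:
drive_tool --pt "0 0 0.0008 0 1" --pt "0 0 0.0008 0 1" --pt "0 0 0 0 1"

```text
time_s: 14.65
eef_pos: [0.4758, -0.3687, 0.0403]
orientation: [-0.0, 0.348, 0.937, -0.0]
wrist_force: [0.1, 0.0, -3.1]
gripper_width: 0.415
finger_force: 30.0
```

Request:
drive_tool --pt "0 0 0.0008 0 1" --pt "0 0 0 0 1"

```text
time_s: 14.85
eef_pos: [0.4759, -0.3689, 0.0398]
orientation: [0.0, 0.348, 0.937, -0.0]
wrist_force: [-0.2, 1.5, -0.2]
gripper_width: 0.414
finger_force: 30.0
```

Request:
drive_tool --pt "0 0 0.0008 0 1" --pt "0 0 0 0 1"

```text
time_s: 15.05
eef_pos: [0.476, -0.3689, 0.0398]
orientation: [0.0, 0.348, 0.937, -0.0]
wrist_force: [-1.3, 1.6, 6.9]
gripper_width: 0.417
finger_force: 30.0
```

Request:
drive_tool --pt "0 0 0.0008 0 1" --pt "0 0 0 0 1"

```text
time_s: 15.25
eef_pos: [0.476, -0.369, 0.0398]
orientation: [0.001, 0.348, 0.937, -0.0]
wrist_force: [-3.8, 3.7, 15.4]
gripper_width: 0.417
finger_force: 30.0
```

Contact with the tray floor. Relieve the pressure, open and retreat.

Request:
drive_tool --pt "0 0 -0.0016 0 1" --pt "0 0 0 0 0" --pt "0 0 0 0 -0.5" --pt "0 0 0 0 -1" --pt "0 0 0 0 -1" --pt "0 0 0 0 -1" --pt "0 0 0 0 -1" --pt "0 0 0 0 -1"

```text
time_s: 16.05
eef_pos: [0.4758, -0.3688, 0.0396]
orientation: [0.0, 0.348, 0.937, -0.0]
wrist_force: [0.1, 0.6, 1.5]
gripper_width: 0.951
finger_force: 0.0
```

Request:
drive_tool --pt "0 0 -0.02 0 -1" --pt "0 0 -0.03 0 -1" --pt "0 0 -0.04 0 -1" --pt "0 0 -0.04 0 -1" --pt "0 0 -0.03 0 -1" --pt "0.03 0 -0.01 0 -1" --pt "0.03 0 0 0 -1" --pt "0 0 0 0 -1"

```text
time_s: 16.85
eef_pos: [0.4284, -0.3277, 0.2103]
orientation: [-0.0, 0.348, 0.937, 0.0]
wrist_force: [-0.3, -0.2, -0.1]
gripper_width: 0.997
finger_force: 0.0
```

```bash
python3 - <<'E'
from h import *
a=cap("wrist")["frame"]; c=cap("side"); b=c["frame"]
cv2.imwrite("pics/end.png",np.hstack([cv2.resize(a,(400,300)),cv2.resize(b,(400,300))]))
t=cap("top")
for n,c in(("side",c),("top",t)):
    W=cloud(c);h=cv2.cvtColor(c["frame"],cv2.COLOR_BGR2HSV).astype(int)
    for nm,a0,b0,x,y in(("yellow",22,34,.476,-.37),("blue",105,125,.593,.0825),("green",45,80,.593,.0825)):
        g=(np.hypot(W[...,0]-x,W[...,1]-y)<.14)&(h[...,0]>=a0)&(h[...,0]<=b0)&(h[...,1]>120)&(W[...,2]>.035)&(W[...,2]<.16)
        if g.sum()>8: print(n,nm,W[g].mean(0),W[g][:,2].min(),W[g][:,2].max(),g.sum())
print(telemetry.observe()["eef_pos"])
E
```

```text
side yellow [ 0.47074111 -0.35554043  0.06884115] 0.04105248413593965 0.08571343144328636 195
side blue [ 0.59928784 -0.00705487  0.11616293] 0.11390183963339562 0.11888385845690985 27
side green [0.6819222  0.09351479 0.11678209] 0.11357807006510201 0.11969359649958489 26
top yellow [ 0.47239471 -0.38092948  0.07850732] 0.06919796419393753 0.08155276512971055 25
top blue [ 0.59748172 -0.02273141  0.11015144] 0.0702673695150351 0.12280642391706775 154
top green [0.68707923 0.08576519 0.10383207] 0.07419730145569381 0.1364202684775191 203
[ 0.43079031 -0.33005925  0.20988249]
```

View pics/end.png

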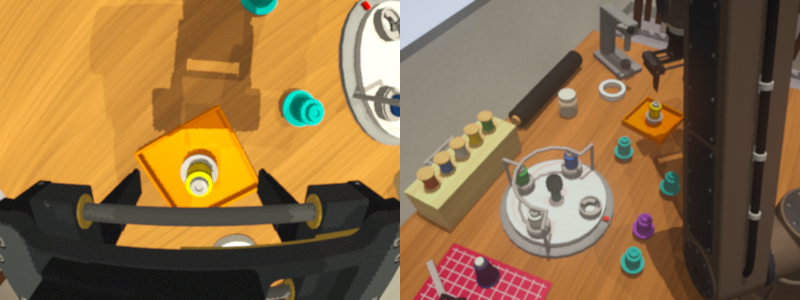

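The yellow die stands upright in the middle of the tray (wrist 200,180; side 655,110). The other three dies are seated in the turret and the gripper is clear, so I hand in the job.

```bash
python3 -c "
from h import *
print(robot.job_done())"
```

```text
the job is handed in; nothing more can be done
None
```

The job is handed in: the yellow die was turned to the front, unscrewed and stood upright in the orange tray, and the white, blue and green dies are still in the turret; no verdict came back.

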